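# Butt the arbor and torque its clamp to the click

### The job

On the inspection fixture, push the wheeled arbor gently along its vees until its end wheel is fully home against the upright stop plate. Then swing the click wrench on the clamp nut clockwise (seen from above), tightening until its handle joint gives at the set torque, stop there without bending it on to its end stop, and let go of it with the clamp left tight, the arbor still against the plate and the other things left alone.

Things in the scene. Friction and masses are not known exactly. Their poses are not given: they have to be found in the camera images.
- fixture: Fixed fixture: dark steel base plate 150 (x) by 270 (y) by 20 mm high, two vee blocks, a bridge clamp, a stop plate. Origin on the table under the clamp nut; +y runs along the arbor from the stop plate to the free end; -x faces the robot. The clamp's column stands on the +x side of the arbor, its bridge crosses over it at y = 0, 84 to 98 mm above the table. Placed with some yaw.
- stop_face (a point): Point on the arbor-side face of the stop plate where the arbor's axis meets it, 60 mm above the table. Axes as the fixture's: +y points away from the plate along the arbor. With the arbor fully home its origin is 105 mm from here.
- arbor: Loose arbor lying in the vees along the fixture's y: dark ribbed sleeve 30 mm in diameter, a steel wheel 56 mm in diameter and 20 mm thick at each end, 210 mm overall, hollow, 0.28 to 0.56 kg. Origin on its axis at mid length, 60 mm above the table, 105 mm from each end face. It starts 15 to 42 mm short of the stop plate and slides under 2 to 8 N pushed on the flat outer face of its free (+y) wheel.
- wrench_head: Head of the click wrench, captive on the clamp nut: steel disc 38 mm in diameter, 16 mm thick. Origin on the nut's upright axis, 110 mm above the table; -x points along the wrench. Turned clockwise from above it runs easily (0.3 N m) for 0.5 to 0.9 rad until the nut is tight, at an angle that differs each time and cannot be seen beforehand, then stands still. It stays where it is left.
- wrench_handle: Handle of the click wrench: level straight bar, 110 mm above the table, with a black ribbed grip 24 mm in diameter from 69 to 199 mm from the nut axis. Origin on the breakaway pivot, 30 mm from the nut axis; the bar runs along its -x. Rigidly in line with the head below the set torque, 1.2 N m about the pivot. It springs back in line when released. It may be gripped or pushed sideways.
- handle_grip (a point): Point on the handle's axis amid the grip, 150 mm from the nut axis, 120 mm from the pivot. Pushed sideways here the nut runs at about 2 N while moving; at about 10 N the joint gives: the handle bends on at a nearly constant force while the head stands still. Bent 0.07 rad (8 mm here) it has clicked; over 0.24 rad (29 mm) is overpulled; end stop at 0.32 rad.
- pad_face (a point): Centre of the underside of the black round clamp pad (18 mm in diameter) under the bridge; it comes down onto the sleeve's top as the nut turns (6.5 mm per rad), from 77 to 81 mm above the table at the start to 75 mm when tight.
- spacer: Bystander: loose steel ring 48 mm in diameter, 16 mm high, by the fixture.
- gauge_block: Bystander: loose steel block 30 by 40 by 22 mm, by the fixture.
- thumb_nut: Bystander: loose black thumb nut 38 mm in diameter, 30 mm high, by the fixture.
- spanner: Bystander: loose plain spanner 150 mm long, on the table.
- driver: Bystander: loose screwdriver on the table.
- oil: Bystander: loose white oil bottle 52 mm in diameter, 130 mm tall.
- pin_cup: Bystander: loose metal cup 66 mm in diameter, 60 mm tall.
- stop_plate: The upright aluminium stop plate, 84 wide (x), 12 thick, top 96 mm above the table, fixed on the fixture; origin and axes coincide with the fixture's. Ramming the arbor on it with over 45 N is a fault.
There are look-alikes about, which are no part of the job. What is meant by the arbor is not blue or purple, and is the larger of those in its own colour.

How it is judged (in metres and radians):
On the way, in this order (a step that is already met when the one before it is completed fails the run):
1. the arbor is pushed fully home against the stop plate while the clamp is still slack (y of arbor in the frame of stop_face between 0.1025 and 0.1068 m and x of arbor in the frame of stop_face between -0.004 and 0.004 m and z of arbor in the frame of stop_face between -0.004 and 0.004 m and z of pad_face in the frame of fixture above 0.0768 m), for 0.2 s.
2. the wrench gives at its set torque, with the pad down on the arbor and the arbor home (y of arbor in the frame of stop_face between 0.1025 and 0.1068 m and x of arbor in the frame of stop_face between -0.004 and 0.004 m and z of arbor in the frame of stop_face between -0.004 and 0.004 m and angle between the x axis of wrench_head and the x axis of wrench_handle, either way round above 0.07 rad and z of pad_face in the frame of fixture below 0.076 m), for 0.1 s.
At the end, for the whole second after the job is handed in: The arbor lies in its vees with its wheel against the stop plate (gap under 1.8 mm, off line by under 4 mm), the clamp pad is down on its sleeve (face under 76 mm above the table), the wrench handle is released, in line with its head within 0.04 rad, and all is at rest (y of arbor in the frame of stop_face between 0.1025 and 0.1068 m and x of arbor in the frame of stop_face between -0.004 and 0.004 m and z of arbor in the frame of stop_face between -0.004 and 0.004 m and z of pad_face in the frame of fixture below 0.076 m and angle between the x axis of wrench_head and the x axis of wrench_handle, either way round below 0.04 rad and linear speed of arbor below 0.02 m/s and contact force between each of the arm, the fingers and wrench_handle below 0.1 N and angular speed of wrench_handle below 0.1 rad/s); the robot touches nothing.
It fails at once if the wrench is overpulled: its handle bent more than 0.24 rad (angle between the x axis of wrench_head and the x axis of wrench_handle, either way round above 0.24 rad).
It fails at once if the arbor is rammed on the stop plate with more than 45 N (contact force between arbor and stop_plate above 45 N).
It fails at once if a bystander is moved by more than 30 mm (distance of any of spacer, gauge_block, thumb_nut, spanner, driver, oil, pin_cup from where it was at the start of the episode above 0.03 m).
It also fails if it takes over 58 s, if anything falls off the work surface, if the arm or the gripper's body presses on something with over 40 N, if the wrist force passes 120 N, or if a joint passes its speed limit or range.

### The arm

A 6-joint arm with a two-finger parallel gripper is mounted at the origin on the work surface. World frame = base frame: x ahead of the robot, y to its left, z up, the work surface at z = 0. Lengths are in m, angles in degrees, forces in N, time in s.
With the tool pointing down it reaches from about 0.325 to 0.9 m from the base axis. Payload 6.1 kg.
Tool frame: the origin (TCP) lies at the very end of the fingers, on their centre line; the grasp point (between the pads) lies 19 mm behind it; x points along the fingers, y is the direction in which the jaws open and shut, and the axes are right-handed (so a half turn about x gives the same grasp; the last joint's range is limited). The gripper opens to 85 mm and grips with 20 to 120 N. Pads are 22 mm wide; open, the fingers measure 114 mm over their backs; the gripper's body (76 mm by 85 mm) begins 54 mm behind the grasp point. The pads swing forward as they close: fully open they stand 13 mm farther back than shut.
Start: joints at [-72.943, 12.628, 87.462, -0, 79.91, -7.225], TCP at [0.257, -0.57, 0.231] pointing down, gripper open.
Joint ranges: [-170.65, 170.65], [-52.31, 119.04], [5.05, 147.46], [-71.25, 251.25], [11.57, 151.72], [-153.62, 153.62]. Speed limits (degrees/s): [147.25, 147.25, 172.46, 180, 180, 180].

### API

Orientations are given as [roll, pitch, yaw] about the fixed x, y, z axes, in that order (R = Rz(yaw) Ry(pitch) Rx(roll)).
In Python, from plant import bot gives the robot as it stands. The module is installed in compiled form; this text tells all that it offers. Calls block until the motion is done:
- bot.move_to(position, orientation): joint-space move of the TCP to a pose.
- bot.movel(position, attitude=None, v=0.15): straight line of the TCP; attitude=None keeps the orientation; v is the mean speed in m/s.
- bot.set_joints(angles): joint-space move.
- bot.command_gripper(opening): finger opening in m; the grip force is fixed at half the most; returns when the fingers have stopped.
- bot.hold(seconds).
- bot.inverse_kinematics(position, orientation): joint angles nearest the present ones, or None.
- bot.state(): the state.
- bot.grab_frame(name): name is "scene" or "top" or "wrist"; returns the picture (400x640x3 uint8, red, green, blue); there is no depth.
- bot.camera_params(name): a dict with "fx", "fy", "cx", "cy" (pixels), "rvec" (rotation vector, rad) and "tvec" (3), from world to camera coordinates, as OpenCV has them. Camera axes: x right, y down, z forward; pixel columns grow to the right and rows downward; lengths in m; the calibration is good to about 2 mm. A picture is of the moment at which its call begins: read the wrist's pose just before it. camera_params takes no time and is no camera call; for the wrist camera it gives the pose at the moment of the call.
A pose or a line that the arm cannot do raises bot.IKError and nothing moves.
- bot.job_done(): hands the job in, once; it reports no verdict.
Trained networks look in the newest picture that a camera, given by its name, has taken for a name from the list of things; names that differ only in an ending like _2 or _b are one class to them, and where a whole thing is asked for, a point or a joint stands for the part that bears it (a point fixed in the world has none). Each returns a list of dicts, best first, with "score" (0 to 1); they miss things now and then, are a little off and sometimes report something else, mostly with a low value. They report only what shows in the picture. A call takes as long as a camera call. They do not tell look-alikes from the thing itself.
- bot.boxes_of(camera, target): "at" ([x, y, z] in m, in world coordinates, good to about 4 mm: the middle of the surface that is visible of it).
- bot.outline_of(camera, target): "mask" (400x640 bool, what is visible of it).
- bot.landmark_of(camera, target): "at" ([x, y, z] in m, in world coordinates, good to about 4 mm: a listed point, or the origin of a listed thing).
The state is a dict: "time_s": time; "q": joint angles; "dq": joint speeds; "effort": joint torques, N m; "tool_pos": TCP position; "eef_rot": TCP orientation; "force": force on the tool from outside, world axes, zero at the start; "wrist_torque": the same for the moment, N m; "gripper_width": finger opening in m.
Only numpy, scipy, OpenCV 4.12 (cv2) and the standard library are available. Lean on these libraries where they do the work, as an engineer would, in place of code of your own. Each camera call takes 0.05 s, during which the arm holds its last target. There are 200 camera calls.

## Working session

There is one attempt and no reset: what is moved stays moved. The work goes in short steps, each a Python script; the robot and the scene stay as the last script left them, time stands still between calls to the robot, and variables do not carry over. Pictures are saved under pics/ and viewed, about 8 in all and at most 12, crops included, and the job is handed in when it is done.

```bash
mkdir -p pics; python3 - <<'E'
from plant import bot
import cv2,numpy as np
s=bot.state();print(s['time_s'],s['tool_pos'],s['eef_rot'],s['force'],s['gripper_width'])
for c in ["scene","top"]:
    f=bot.grab_frame(c);cv2.imwrite(f"pics/{c}0.png",f[:,:,::-1])
    for t in ["fixture","stop_face","arbor","wrench_head","wrench_handle","handle_grip","pad_face","stop_plate"]:
        print(c,t,[(np.round(d['at'],4).tolist(),round(d['score'],2)) for d in bot.landmark_of(c,t)[:4]])
for t in ["spacer","gauge_block","thumb_nut","spanner","driver","oil","pin_cup"]:
    print(t,[(np.round(d['at'],3).tolist(),round(d['score'],2)) for d in bot.boxes_of("top",t)[:3]])
print(bot.state()['time_s'])
E
```

```text
0.0 [ 0.25683518 -0.56912354  0.23020383] [-96.89604453  89.88731718 107.38454689] [-0.74596756  0.59182881  0.89572021] 0.08544187314428214
scene fixture [([0.6218, -0.0218, -0.0003], 0.91)]
scene stop_face [([0.6287, -0.1239, 0.0586], 0.58)]
scene arbor [([0.3545, -0.0225, 0.0173], 0.98), ([0.5558, 0.2523, 0.0168], 0.92), ([0.6154, 0.0054, 0.0611], 0.67), ([0.2629, -0.2201, 0.0321], 0.63)]
scene wrench_head [([0.6211, -0.0204, 0.1073], 0.73)]
scene wrench_handle [([0.5879, -0.0365, 0.1099], 0.94), ([0.4712, 0.0757, 0.0006], 0.67)]
scene handle_grip [([0.4826, -0.0822, 0.1094], 0.72)]
scene pad_face []
scene stop_plate [([0.4959, -0.1488, 0.002], 0.55)]
top fixture [([0.6192, -0.0232, -0.0001], 0.86), ([0.4895, -0.037, -0.0001], 0.74)]
top stop_face [([0.6244, -0.1273, 0.0584], 0.88)]
top arbor [([0.6158, 0.0062, 0.0592], 0.86), ([0.5523, 0.2544, 0.0217], 0.77), ([0.3534, -0.0266, 0.0217], 0.67), ([0.2651, -0.2176, 0.0254], 0.66)]
top wrench_head [([0.6223, -0.0211, 0.11], 0.8), ([0.4003, -0.3759, -0.0032], 0.33)]
top wrench_handle [([0.5879, -0.0344, 0.1114], 0.57)]
top handle_grip [([0.4808, -0.0789, 0.1089], 0.97)]
top pad_face [([0.3977, -0.3738, -0.0029], 0.36)]
top stop_plate [([0.4874, -0.0342, 0.0002], 0.56)]
spacer [([0.472, 0.077, 0.016], 0.51)]
gauge_block [([0.489, -0.035, 0.021], 0.72)]
thumb_nut [([0.494, -0.14, 0.032], 0.54)]
spanner [([0.354, 0.344, 0.004], 0.7)]
driver [([0.354, -0.377, 0.022], 0.66), ([0.596, -0.028, 0.022], 0.19)]
oil [([0.566, 0.388, 0.087], 0.71), ([0.593, -0.029, 0.019], 0.27)]
pin_cup [([0.61, -0.439, 0.036], 0.68), ([0.355, 0.343, 0.003], 0.41)]
1.25
```

View pics/scene0.png

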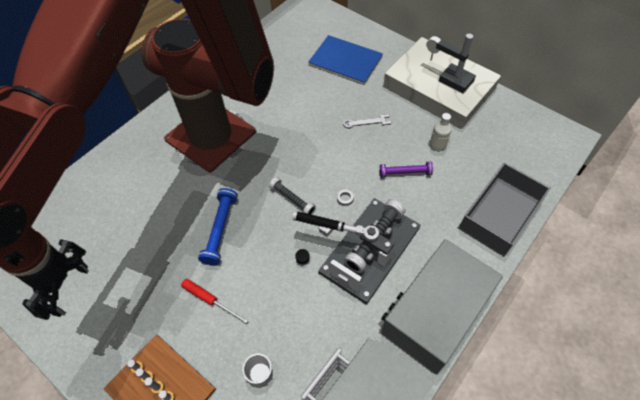

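View pics/top0.png

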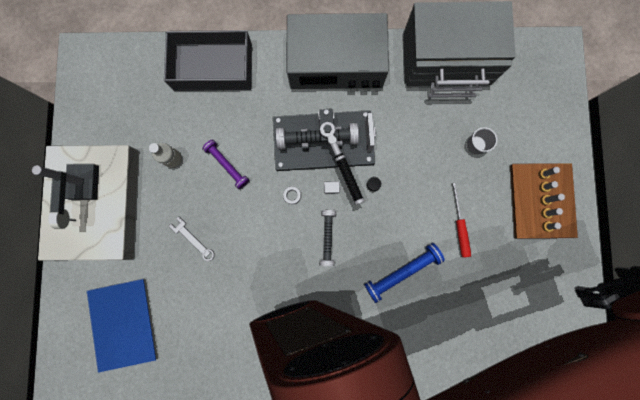

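The top view has +x up and +y to the left. The true arbor is the one in the fixture, with its free wheel at about (280,138) and the stop plate at (372,130). The wrench grip is at about (350,185) and has to swing towards +y, which is clockwise. The loose grey, blue and purple ones are look-alikes. I'll push the arbor first.

```bash
cat > h.py <<'E'
from plant import bot
import numpy as np
SF=np.array([0.6265,-0.1256]); NUT=np.array([0.6217,-0.0208]); YAW=4.4
ex=np.array([np.cos(np.radians(YAW)),np.sin(np.radians(YAW))]); ey=np.array([-ex[1],ex[0]])
def F(): return np.array(bot.state()['force'])
def P(): return np.array(bot.state()['tool_pos'])
def down(jaw): return [0,90,jaw-90]   # jaw axis direction in degrees
def q(xy,z,jaw): return bot.inverse_kinematics([*xy,z],down(jaw))
E
python3 - <<'E'
from h import *
for j in (YAW,YAW+180): print(j,q(SF+ey*.27,.2,j),q(SF+ey*.22,.045,j))
for th in (215,203,180,150,135):
    u=np.array([np.cos(np.radians(th)),np.sin(np.radians(th))])
    for j in (th,th-180): print(th,j,np.round(q(NUT+.15*u,.09,j) or 0,0))
E
```

```text
4.4 [ 6.08310415e+00  1.35924966e+01  8.97381918e+01 -2.54444375e-14
  7.66693116e+01  1.68310415e+00] [ 1.42146967e+00  2.26622918e+01  9.64212172e+01 -2.54444375e-14
  6.09164910e+01 -2.97853033e+00]
184.4 None NoneTraceback (most recent call last):
  File "<stdin>", line 5, in <module>
ValueError: The truth value of an array with more than one element is ambiguous. Use a.any() or a.all()
```

```bash
python3 - <<'E'
from h import *
for th in (215,203,180,150,135):
    u=np.array([np.cos(np.radians(th)),np.sin(np.radians(th))])
    for j in (th,th-180):
        r=q(NUT+.15*u,.09,j); print(th,j,None if r is None else np.round(r,0))
import cv2
bot.command_gripper(0.0)
bot.move_to([*(SF+ey*.285),.2],down(YAW))
bot.movel([*(SF+ey*.285),.045],v=.12)
bot.hold(.3); f0=F(); print(f0,P(),bot.state()['time_s'])
f=bot.grab_frame("scene");cv2.imwrite("pics/s1.png",cv2.resize(f[150:310,280:480,::-1],(800,640))[:600])
# approach until contact
d=.285
while d>.23:
    d-=.002; bot.movel([*(SF+ey*d),.045],v=.04)
    g=(F()-f0)[:2]@ey
    if g>1.2: print("contact",d,g);break
print(bot.state()['time_s'],d,F()-f0,(P()[:2]-SF)@ey)
E
```

```text
215 215 [-21.   6. 111.   0.  63. 124.]
215 35 [-21.   6. 111.  -0.  63. -56.]
203 203 [-19.   3. 114.   0.  63. 138.]
203 23 [-19.   3. 114.  -0.  63. -42.]
180 180 None
180 0 [-12.   0. 117.  -0.  63. -12.]
150 150 [  -3.    4.  114.    0.   63. -153.]
150 -30 [ -3.   4. 114.  -0.  63.  27.]
135 135 [   1.    7.  110.    0.   63. -134.]
135 -45 [  1.   7. 110.  -0.  63.  46.]
[ 0.44228489 -0.819416   -0.35193356] [0.60489121 0.15859511 0.04542687] 6.6
contact 0.27499999999999997 1.543503085743761
7.9 0.27499999999999997 [-0.00678298  1.5475437   0.42025161] 0.2748843632040989
```

View pics/s1.png

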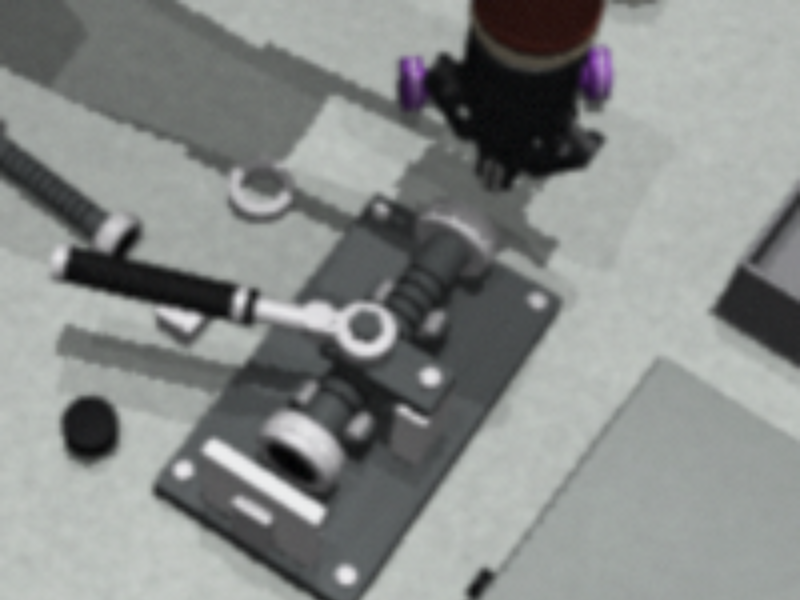

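The picture shows the closed fingers about 25 mm short of the free wheel at about (455,235), with nothing touching yet. The "contact" was force noise, so I'll push with a higher threshold. I'll also go slightly lower so the fingers span the bored wheel face above and below its axis.

```bash
python3 - <<'E'
from h import *
bot.movel([*(SF+ey*.275),.037],v=.05); bot.hold(.3)
f0=np.mean([ (bot.hold(.02),F())[1] for _ in range(5)],0)
d=.275; log=[]; t0=bot.state()['time_s']
while d>.205:
    step=.0015 if d>.228 else .0005
    d-=step; bot.movel([*(SF+ey*d),.037],v=.02)
    g=(F()-f0)[:2]@ey; log.append((round(d,4),round(g,1),round((P()[:2]-SF)@ey,4)))
    if g>12: break
print(log); print(t0,bot.state()['time_s'],F()-f0)
bot.hold(.3); print((F()-f0))
E
```

```text
[(0.2735, np.float64(-0.2), np.float64(0.2734)), (0.272, np.float64(0.1), np.float64(0.2719)), (0.2705, np.float64(-0.1), np.float64(0.2704)), (0.269, np.float64(0.1), np.float64(0.2689)), (0.2675, np.float64(0.9), np.float64(0.2674)), (0.266, np.float64(1.5), np.float64(0.2659)), (0.2645, np.float64(0.5), np.float64(0.2644)), (0.263, np.float64(-0.6), np.float64(0.2629)), (0.2615, np.float64(0.6), np.float64(0.2614)), (0.26, np.float64(0.3), np.float64(0.2599)), (0.2585, np.float64(-0.6), np.float64(0.2584)), (0.257, np.float64(-0.1), np.float64(0.2569)), (0.2555, np.float64(-0.6), np.float64(0.2554)), (0.254, np.float64(0.5), np.float64(0.2539)), (0.2525, np.float64(-0.3), np.float64(0.2524)), (0.251, np.float64(0.2), np.float64(0.2509)), (0.2495, np.float64(-0.8), np.float64(0.2494)), (0.248, np.float64(1.2), np.float64(0.2481)), (0.2465, np.float64(4.0), np.float64(0.2469)), (0.245, np.float64(5.2), np.float64(0.2452)), (0.2435, np.float64(3.6), np.float64(0.2435)), (0.242, np.float64(3.8), np.float64(0.2419)), (0.2405, np.float64(3.3), np.float64(0.2405)), (0.239, np.float64(4.8
[... 529 characters left out ...]
9)), (0.225, np.float64(5.4), np.float64(0.2254)), (0.2245, np.float64(6.3), np.float64(0.2248)), (0.224, np.float64(5.7), np.float64(0.2244)), (0.2235, np.float64(6.2), np.float64(0.2239)), (0.223, np.float64(6.9), np.float64(0.2234)), (0.2225, np.float64(5.6), np.float64(0.2229)), (0.222, np.float64(5.4), np.float64(0.2224)), (0.2215, np.float64(7.4), np.float64(0.2219)), (0.221, np.float64(7.7), np.float64(0.2216)), (0.2205, np.float64(8.2), np.float64(0.2216)), (0.22, np.float64(9.8), np.float64(0.2216)), (0.2195, np.float64(11.6), np.float64(0.2216)), (0.219, np.float64(14.1), np.float64(0.2216))]
8.5917 20.5917 [-1.9848123  14.00731001  2.85690204]
[-1.89132324 14.0381732   2.17989888]
```

The arbor stalled at 0.2216, which matches 0.210 plus the 11.6 mm finger half-width, and the force then rose to 14 N: it is home. Next I'll retreat, check the arbor, and go to the wrench.

```bash
python3 - <<'E'
from h import *
import cv2
bot.movel([*(SF+ey*.26),.037],v=.12)
bot.movel([*(SF+ey*.26),.2],v=.25)
def pose(th,back,r=.15):
    t=np.radians(th);u=np.array([np.cos(t),np.sin(t)]);pd=np.array([np.sin(t),-np.cos(t)])
    return NUT+r*u-back*pd
p=pose(203,.055); bot.move_to([*p,.2],down(23)); 
for c in("top","scene"):
    f=bot.grab_frame(c);cv2.imwrite(f"pics/{c}2.png",f[:,:,::-1])
    for t in ["stop_face","arbor","wrench_head","handle_grip"]:
        print(c,t,[(np.round(d['at'],4).tolist(),round(d['score'],2)) for d in bot.landmark_of(c,t)[:4]])
bot.movel([*p,.092],v=.15); print(P(),bot.state()['time_s'])
a=cv2.imread("pics/scene2.png")[150:310,280:480]
cv2.imwrite("pics/s2.png",cv2.resize(a,(750,600)))
E
```

```text
top stop_face [([0.6236, -0.1294, 0.0606], 0.85), ([0.6194, -0.025, -0.0005], 0.61)]
top arbor [([0.6162, -0.023, 0.06], 0.7), ([0.5528, 0.2529, 0.0229], 0.63), ([0.3508, 0.3417, -0.0045], 0.56)]
top wrench_head [([0.6215, -0.0219, 0.1091], 0.72)]
top handle_grip [([0.4837, -0.0797, 0.1087], 0.89)]
scene stop_face [([0.6273, -0.1239, 0.0581], 0.58)]
scene arbor [([0.6153, -0.0216, 0.0603], 0.8), ([0.262, -0.2188, 0.0308], 0.62), ([0.3561, -0.0247, 0.0175], 0.61), ([0.553, 0.2503, 0.0195], 0.58)]
scene wrench_head [([0.6203, -0.0198, 0.1083], 0.69)]
scene handle_grip [([0.4856, -0.0844, 0.1077], 0.89), ([0.4967, -0.1476, 0.0034], 0.72)]
[ 0.50581503 -0.130352    0.09290006] 24.6417
```

View pics/s2.png

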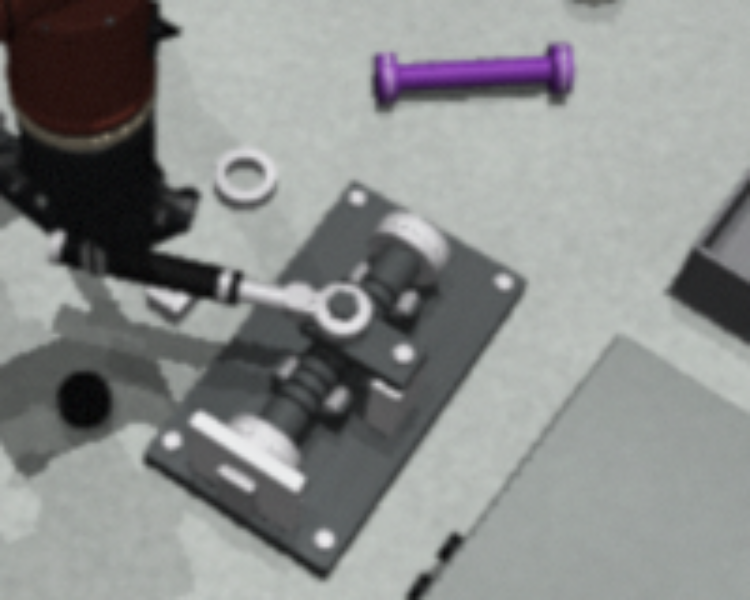

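The wheel is against the stop plate at about (265,440), and the networks put the arbor about 104 mm from the stop face. The wrench still lies at about 203.5° and hasn't been touched. Now I'll swing it.

```bash
cat > push.py <<'E'
from h import *
import cv2
from scipy.spatial.transform import Rotation as R
def frame(th):
    t=np.radians(th); return np.array([np.cos(t),np.sin(t)]),np.array([np.sin(t),-np.cos(t)])
def pose(th,back=.024,r=.15):
    u,pd=frame(th); return NUT+r*u-back*pd
bot.hold(.2); f0=np.mean([(bot.hold(.02),F())[1] for _ in range(5)],0)
th=203; log=[]; back=.055; tight=None; T=lambda:bot.state()['time_s']
def go(xy,th,v=.03): bot.movel([*xy,.092],down(th-180),v=v)
def force(th): return -((F()-f0)[:2]@frame(th)[1])
while back>.032:
    back-=.004; go(pose(th,back),th,.04)
print("approach",round(force(th),1),T())
back=.024
th=206
while th>135 and T()<48:
    th-=1.15; go(pose(th),th)
    g=force(th); log.append((round(th,1),round(g,1)))
    if g>6.5:
        bot.hold(.03); g=force(th)
        if g>6: break
print(log,T())
if g>6:
    p0=P()[:2]; t0=th; u,_=frame(t0); piv=NUT+.03*u; c=pose(t0)-piv; log=[]
    for k in range(1,40):
        a=np.radians(-.7*k); rot=np.array([[np.cos(a),-np.sin(a)],[np.sin(a),np.cos(a)]])
        go(piv+rot@c,t0-.7*k)
        tr=np.linalg.norm(P()[:2]-p0); gg=force(t0-.7*k); log.append((round(tr*1e3,1),round(gg,1)))
        if tr>.017 or gg>20: break
    print(log,T())
    bot.hold(.25); print("held",force(t0-.7*k),T())
    f=bot.grab_frame("top");cv2.imwrite("pics/top3.png",f[:,:,::-1])
    for t in ["wrench_head","wrench_handle","handle_grip"]: print(t,[np.round(d['at'],4).tolist() for d in bot.landmark_of("top",t)[:1]])
    np.save("end.npy",[t0,k])
E
python3 push.py
```

```text
approach -0.5 26.425
[(204.8, np.float64(-0.7)), (203.7, np.float64(-0.5)), (202.5, np.float64(0.3)), (201.4, np.float64(-0.4)), (200.2, np.float64(0.7)), (199.1, np.float64(0.1)), (197.9, np.float64(0.2)), (196.8, np.float64(0.0)), (195.6, np.float64(0.2)), (194.5, np.float64(-0.5)), (193.3, np.float64(-0.3)), (192.2, np.float64(-0.4)), (191.0, np.float64(-0.2)), (189.9, np.float64(0.1)), (188.7, np.float64(0.3)), (187.6, np.float64(-0.2)), (186.4, np.float64(0.2)), (185.3, np.float64(0.8)), (184.1, np.float64(0.0)), (183.0, np.float64(-0.4)), (181.8, np.float64(0.1)), (180.7, np.float64(0.1)), (179.5, np.float64(-0.5)), (178.4, np.float64(0.2)), (177.2, np.float64(-0.2)), (176.1, np.float64(-0.5)), (174.9, np.float64(0.3)), (173.8, np.float64(-0.4)), (172.6, np.float64(-0.2)), (171.5, np.float64(0.1)), (170.3, np.float64(-0.1)), (169.2, np.float64(-0.3)), (168.0, np.float64(-0.2)), (166.9, np.float64(0.0)), (165.7, np.float64(0.3)), (164.6, np.float64(0.4)), (163.4, np.float64(0.4)), (162.3, np.float64(1.3)), (161.1, np.float64(4.1)), (160.0, np.float64(8.8))] 36.4583
[(np.float64(1.4), np.float64(8.5)), (np.float64(2.9), np.float64(9.6)), (np.float64(4.4), np.float64(10.2)), (np.float64(5.8), np.float64(9.4)), (np.float64(7.3), np.float64(10.0)), (np.float64(8.8), np.float64(9.6)), (np.float64(10.3), np.float64(9.9)), (np.float64(11.7), np.float64(10.1)), (np.float64(13.2), np.float64(10.0)), (np.float64(14.7), np.float64(9.5)), (np.float64(16.1), np.float64(10.2)), (np.float64(17.6), np.float64(9.3))] 39.4583
held 8.658117771177729 39.7083
wrench_head [[0.621, -0.0174, 0.1058]]
wrench_handle []
handle_grip [[0.4846, 0.0456, 0.1126]]
```

The plateau at a steady 10 N matches the joint giving, and total head travel is about 0.74 rad, which is in range. The bend is about 0.14 rad. I'll ease back slowly, leave and check.

```bash
python3 - <<'E'
from h import *
import cv2
t0,k=np.load("end.npy")
def frame(th):
    t=np.radians(th); return np.array([np.cos(t),np.sin(t)]),np.array([np.sin(t),-np.cos(t)])
u,pd=frame(t0)
p=P()[:2]
bot.movel([*(p-pd*.028),.092],v=.03)
bot.movel([*(p-pd*.065),.092],v=.08)
q=p-pd*.065
bot.movel([*q,.22],v=.15); bot.hold(.3)
print(F(),P(),bot.state()['time_s'])
for c in("top","scene"):
    f=bot.grab_frame(c);cv2.imwrite(f"pics/{c}4.png",f[:,:,::-1])
    for t in ["stop_face","arbor","wrench_head","wrench_handle","handle_grip","pad_face"]:
        print(c,t,[(np.round(d['at'],4).tolist(),round(d['score'],2)) for d in bot.landmark_of(c,t)[:2]])
print(bot.state()['time_s'])
a=cv2.imread("pics/top3.png")[90:240,240:400];b=cv2.imread("pics/top4.png")[90:240,240:400]
cv2.imwrite("pics/c4.png",cv2.resize(np.hstack([a,b]),(800,375),interpolation=cv2.INTER_CUBIC))
E
```

```text
[-0.18694224 -0.05975158 -0.35379691] [ 0.45352427 -0.03770147  0.21932624] 42.975
top stop_face [([0.6206, -0.1269, 0.0606], 0.93)]
top arbor [([0.5507, 0.2537, 0.0229], 0.77), ([0.2617, -0.2195, 0.027], 0.7)]
top wrench_head []
top wrench_handle []
top handle_grip [([0.4775, 0.024, 0.109], 0.72)]
top pad_face [([0.3999, -0.3757, -0.004], 0.33)]
scene stop_face [([0.6278, -0.1247, 0.0574], 0.81)]
scene arbor [([0.3544, -0.0247, 0.0179], 0.93), ([0.2644, -0.2189, 0.0317], 0.9)]
scene wrench_head [([0.6214, -0.0199, 0.11], 0.78)]
scene wrench_handle [([0.5936, -0.0146, 0.1128], 0.82)]
scene handle_grip [([0.4802, 0.0253, 0.1102], 0.82), ([0.5998, -0.4263, 0.0058], 0.74)]
scene pad_face [([0.5913, -0.0168, 0.1074], 0.64)]
43.675
```

View pics/c4.png

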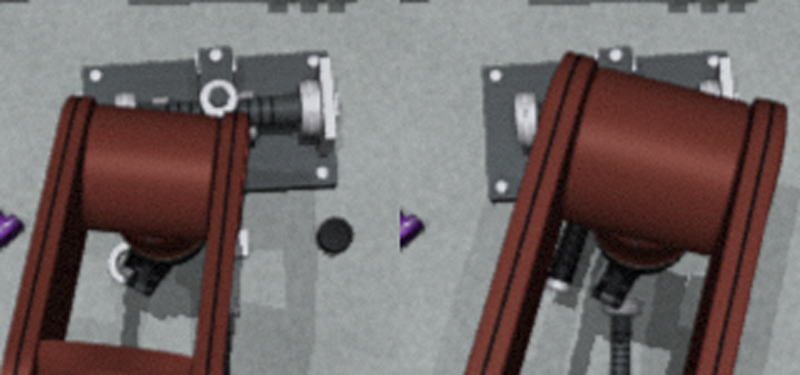

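View pics/scene4.png

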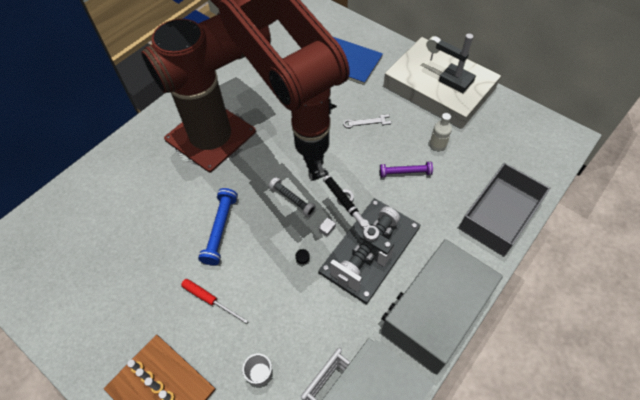

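The handle sprang back about 20 mm at the grip, to 162°, in line with the head, and the bystanders haven't moved. I'll clear the view for a last check of the arbor and hand in.

```bash
python3 - <<'E'
from h import *
bot.move_to([.42,-.25,.3],down(0)); bot.hold(.2)
for c in("top","scene"):
    bot.grab_frame(c)
    for t in ["stop_face","arbor","wrench_head","handle_grip"]:
        print(c,t,[(np.round(d['at'],4).tolist(),round(d['score'],2)) for d in bot.landmark_of(c,t)[:3]])
for t in ["spacer","gauge_block","thumb_nut"]: print(t,[np.round(d['at'],3).tolist() for d in bot.boxes_of("scene",t)[:1]])
print(bot.state()['time_s'],F())
bot.job_done()
E
```

```text
top stop_face [([0.6227, -0.1287, 0.0596], 0.97)]
top arbor [([0.3554, -0.0263, 0.0183], 0.74), ([0.6176, -0.0226, 0.0596], 0.55)]
top wrench_head [([0.6221, -0.0223, 0.11], 0.8)]
top handle_grip [([0.48, 0.0264, 0.1103], 0.88)]
scene stop_face [([0.6266, -0.124, 0.0587], 0.93), ([0.6196, -0.0181, 0.0016], 0.71)]
scene arbor [([0.5534, 0.2511, 0.018], 0.87), ([0.6186, -0.017, 0.108], 0.67), ([0.2641, -0.2199, 0.0305], 0.62)]
scene wrench_head [([0.6231, -0.0191, 0.1082], 0.74)]
scene handle_grip [([0.48, 0.0233, 0.1105], 0.72)]
spacer []
gauge_block [[0.49, -0.034, 0.024]]
thumb_nut [[0.5, -0.153, 0.03]]
45.4417 [ 0.05602632 -0.33851461 -0.35833089]
the job is handed in; nothing more can be done
```

The arbor is home against the stop plate and the clamp is tight. I handed the job in at about 45.4 s; it reported no verdict.

**Arbor:** I pushed it about 26 mm at 4–7 N until it stalled, then stopped at about 14 N. The stall came where a fully home arbor should stop. After tightening, the top camera put it about 106 mm from the stop face (105 mm is home, and the networks are good to about 4 mm).

**Wrench:** I swung it about 0.72 rad clockwise until the nut was tight. The joint then gave at a steady 10 N or so, and I bent it about 0.14–0.17 rad before stopping, between the click at 0.07 and the overpull limit at 0.24. Eased off, the handle sprang back to about 162°, where the head had stopped, and the gripper is well clear of it.

**Checks that failed or disagreed:**
- **Pad height:** I could not measure it directly. That the clamp is tight rests on the 10 N plateau and the nut travel.
- **Running force:** it read about 0 N instead of the stated 2 N, probably because I sampled it with the arm paused between steps.
- **Arbor, scene camera:** after tightening, this camera never found the arbor in the vees. Its detections were look-alikes and a false one at wrench height.
- **Bystanders:** the last check missed the spacer, though it still shows by the fixture in the picture before. The thumb nut read 14 mm off the first figure, which came from the other camera; it sits at the same pixel in the scene pictures before and after.

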